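# Reset the jumped rings of a lever arch file

## Robot

A 7-joint arm with a two-finger parallel gripper is mounted at the origin on the work surface. World frame = base frame: x ahead of the robot, y to its left, z up, the work surface at z = 0. Lengths are in m, angles in rad, forces in N, time in s.
With the tool pointing down it reaches from about 0.4 to 0.85 m from the base axis. Payload 6.9 kg.
Tool frame: the origin (TCP) lies at the very end of the fingers, on their centre line; the grasp point (between the pads) lies 19 mm behind it; z points along the fingers, y is the line along which they close (so a half turn about z gives the same grasp; the last joint's range is limited). The gripper opens to 85 mm and grips with 20 to 120 N. Pads are 22 mm wide; open, the fingers measure 114 mm over their backs; the gripper's body (76 mm by 85 mm) begins 54 mm behind the grasp point. The pads swing forward as they close: fully open they stand 13 mm farther back than shut.
Start: joints at [1.294, 0.507, -0.238, 1.5, 0.126, 1.149, -0.155], TCP at [0.233, -0.58, 0.231] pointing down, gripper open.
Joint ranges: [-3.08, 3.08], [-0.24, 2.05], [-1.43, 1.35], [0, 2.5], [-1.52, 4.66], [0.17, 1.96], [-2.89, 2.89]. Speed limits (rad/s): [2.39, 2.39, 3.14, 3.14, 3.14, 3.14, 3.14].

## Interface

Orientations are given as a unit quaternion [x, y, z, w].
In Python, from station import r gives the robot as it stands. The module is installed in compiled form; this text tells all that it offers.
- The arm moves only by the tool drive_tool, never from a script. Its argument "rows" is a list of rows, each an object with "translation": the shift along the tool's x, y, z in units of 30 mm (1.0 is 30 mm), a list of three; "turn": the turn, a rotation vector about the tool's x, y, z in units of 10 degrees (1.0 is 10 degrees), a list of three. A call has 1 to 8 rows; each row shifts and turns the commanded pose from where the row before left it, along the tool's axes as they then stand; what a row does not reach is not made up. A row lasts 1/8 s, in which the tool goes at most 62.5 mm and 10.7 degrees, less where a joint would pass 70% of its speed; a pose out of reach is approached as far as the arm can. A call is refused whole if a number of a shift passes 1 or a number of a turn 1, either way. A call with a gripper value outside its range is refused whole. "hand" is the gripper command: -1 is shut, 1 is fully open, values between are in proportion, set as the call begins (left out, the last holds). The fingers move at their own pace and stop on an object; "squeeze" is the grip in N (left out, the last holds). Time passes only in rows, so rows that do not move let the fingers close. It gives the time, the measured TCP pose, the force, the opening and the grip force at its end, in the units of the state.
- r.observe(): the state, without advancing time (a new reading comes with each control period).
- r.get_image(name): name is "scene" or "top" or "wrist"; returns (picture, depth): 480x640x3 uint8, blue, green, red; 480x640 float32, m along the optical axis (not along the pixel's ray), 0 where there is no reading.
- r.camera_model(name): a dict with "fx", "fy", "cx", "cy" (pixels), "k1" (the pictures are not rectified: a ray, as slopes to the right and down, at radius r is drawn at 1 + k1 r^2 times it, then the intrinsics apply), "R" (3x3) and "t" (3): a world point X has camera coordinates R X + t; the wrist camera has in their place "hand_eye" (4x4, takes a point from camera to tool coordinates, whose origin is the TCP and whose axes are the flange's). Camera axes: x right, y down, z forward; pixel columns grow to the right and rows downward; lengths in m; the calibration is good to about 2 mm. A picture is of the moment at which its call begins: read the wrist's pose just before it. camera_model takes no time and is no camera call.
- r.hand_in(): hands the job in; it is judged then, once.
The state is a dict: "clock": time; "qpos": joint angles; "joint_vel": joint speeds; "joint_torque": joint torques, N m; "position": TCP position; "orientation": TCP orientation; "wrist_force": force on the tool from outside, world axes, zero at the start; "ft_torque": the same for the moment, N m; "width": finger opening in m; "finger_force": force on a finger pad.
Only numpy, scipy, OpenCV 4.12 (cv2) and the standard library are available. Lean on these libraries where they do the work, as an engineer would, in place of code of your own. Each camera call takes 0.05 s, during which the arm holds its last target. There are 200 camera calls.

## Task

On this electronics bench the open file with the fold-out cover has jumped rings: its lever arch is stuck part way up. Lift its lever all the way up so that the rings spring fully open, then press it all the way back down so that they close. Leave the smaller lever arch on the bare plywood board alone.

Things in the scene. Friction and masses are not known exactly. Their poses are not given: they have to be found in the camera images.
- file_lever (a joint): Lever of the grey plastic lever arch file, which lies open, fixed to the bench (245 mm along its spine, 427 mm across board, spine and fold-out cover). 0 rad = fully down, rings shut; 1.25 = fully up, rings open. Starts at 0.2 to 0.4. Stiff: 3 N at the tip moves it, it stays where left; the rings follow it. Two steel rings 80 mm apart, up to 75 mm high when moving.
- file_lever_tip (a point): Centre of the round black grip at that lever's tip: cylinder 16 mm across, 18 mm long, lying along the hinge axis; pinch its flat ends from above, it may turn between the fingers. 83 mm from the hinge. Lever down: 80 mm level from the hinge, robot side, 52 mm above the bench; up: almost straight above the hinge, at 113 mm. Pages beside it reach 12 mm above the bench.
- file_lever_hinge (a point): Point on that lever's hinge axis, mid-lever, 30 mm above the bench, fixed to the file. Its x axis runs along the spine, from tip to hinge to rings (30 and 110 mm past the hinge); its y axis is the hinge axis, level, towards the fold-out cover. Lifting swings the tip up and over towards the rings, in the upright plane through tip and hinge.
- board_lever (a joint): Lever of the other, smaller lever arch on the bare plywood board (200 x 155 mm, rings 50 mm apart, lever 68 mm long), which is shut with its lever down: 0 rad = down. To be left alone.

How it is judged:
By the outcome, as a careful person would: the job done as asked, in the order asked, and still so for the second after the job is handed in, with the robot touching nothing.
It also fails if it takes over 38 s, if anything falls off the work surface, if the arm or the gripper's body presses on something with over 40 N, if the wrist force passes 120 N, or if a joint passes its speed limit or range.

## Working session

There is one attempt and no reset: what is moved stays moved. The work goes in short steps, Python scripts to look and compute and a tool call to move; the robot and the scene stay as the last step left them, time stands still between calls to the robot, and variables do not carry over. Pictures are saved under pics/ and viewed, at most 10 in all, crops included, and the job is handed in when it is done.

Besides the shell and the picture viewer there is one more tool, called after "Call:" by a JSON object that holds its "fn" and its "kwargs". drive_tool: Moves the arm, as the interface text tells. Its arguments: {"type":"object","properties":{"rows":{"type":"array"},"hand":{"type":"number"},"squeeze":{"type":"number"}},"required":["rows"]}

```bash
mkdir -p pics; cat > h.py <<'E'
import numpy as np, cv2
from station import r
from scipy.spatial.transform import Rotation as Ro
def snap(name,tag):
    s=r.observe(); im,d=r.get_image(name); m=r.camera_model(name)
    cv2.imwrite(f'pics/{tag}.png',im); m={k:np.array(v) for k,v in m.items()}
    np.savez(f'{tag}.npz',im=im,d=d,p=s['position'],q=s['orientation'],**m)
    return s
def load(tag):
    return dict(np.load(f'{tag}.npz'))
def ray(D,u,v):
    K=np.array([[D['fx'],0,D['cx']],[0,D['fy'],D['cy']],[0,0,1]],float)
    a=np.array([(u-D['cx'])/D['fx'],(v-D['cy'])/D['fy']]); b=a.copy()
    for _ in range(20): b=a/(1+D['k1']*(b@b))
    c=np.array([b[0],b[1],1.])
    if 'hand_eye' in D:
        H=D['hand_eye']; R=Ro.from_quat(D['q']).as_matrix()
        return R@H[:3,3]+D['p'], R@H[:3,:3]@c
    return -D['R'].T@D['t'], D['R'].T@c
def pt(D,u,v,w=1):
    o,c=ray(D,u,v); p=D['d'][v-w:v+w+1,u-w:u+w+1]; p=p[p>0]
    return o+c*np.median(p) if len(p) else None
def tri(rs):
    A=np.zeros((3,3));b=np.zeros(3)
    for o,c in rs:
        c=c/np.linalg.norm(c);P=np.eye(3)-np.outer(c,c);A+=P;b+=P@o
    x=np.linalg.solve(A,b)
    return x,[np.linalg.norm((np.eye(3)-np.outer(c,c)/(c@c))@(x-o)) for o,c in rs]
E
python3 - <<'E'
from h import *
for n in('scene','top'): s=snap(n,n+'0')
print(s)
E
```

```text
{'clock': 0.05, 'qpos': array([ 1.29351869,  0.50827432, -0.23753452,  1.50112078,  0.12573447,
        1.14888834, -0.15479631]), 'joint_vel': array([ 1.61676582e-03, -9.81281227e-04,  5.12702518e-04, -4.73627466e-04,
       -5.71179348e-05, -2.92077250e-04,  5.79423938e-05]), 'joint_torque': array([-3.91346344e-03, -6.22447014e+01, -2.19718739e+00, -2.50501156e+01,
        1.26169986e-02,  7.80205446e-03,  2.60816751e-05]), 'position': array([ 0.23317622, -0.57934548,  0.23047361]), 'orientation': array([ 9.81736625e-01,  1.90243209e-01, -1.92619637e-04, -8.26588832e-04]), 'wrist_force': array([-0.67845098, -0.17982176, -1.14802047]), 'ft_torque': array([ 0.00780416, -0.02746215,  0.02438077]), 'finger_force': 0.0, 'width': 0.0855385369037877}
```

View pics/scene0.png

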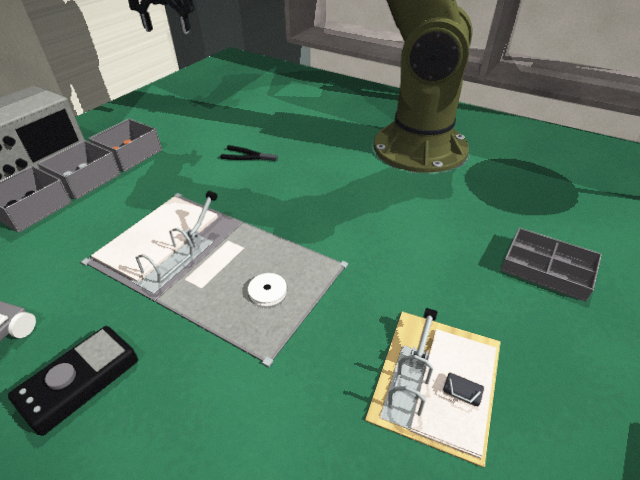

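View pics/top0.png

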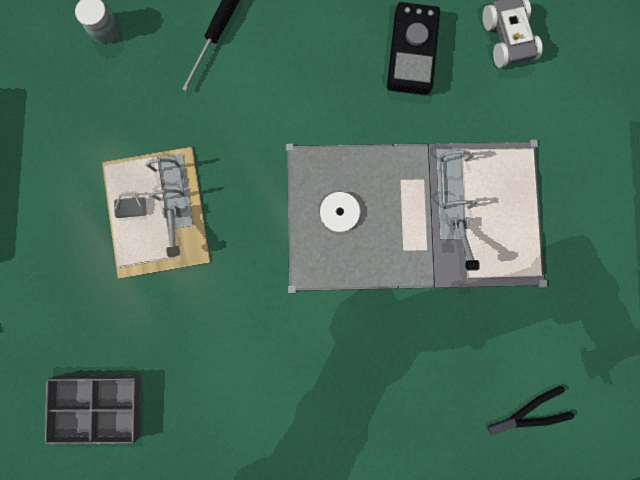

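The grey file is on the right in the top view, with its grip at about (472,265), and at (211,196) in the scene view. The plywood board sits on the left of the top view and is left alone.

```bash
python3 - <<'E'
from h import *
np.set_printoptions(precision=4,suppress=True)
T=load('top0');S=load('scene0')
print('grip',tri([ray(T,472,265),ray(S,211,196)]),pt(T,472,265),pt(S,211,196))
def pl(D,u,v,z):
    o,c=ray(D,u,v); return o+c*(z-o[2])/c[2]
for n,p in dict(c1=(290,148),c2=(534,143),c3=(543,283),c4=(292,289),sp1=(433,146),sp2=(434,287)).items(): print(n,pl(T,*p,0.003),pt(T,*p))
for n,p in dict(spA=(433,200),hingeish=(460,222),plateTL=(440,152),plateTR=(465,152),plateBR=(464,238),plateBL=(440,238),ring1=(465,152),page=(510,200)).items(): print(n,pt(T,*p))
print('cam',ray(T,320,240),T['fx'])
im=cv2.resize(T['im'][130:300,410:560],None,fx=3.5,fy=3.5,interpolation=cv2.INTER_CUBIC)
im2=cv2.resize(S['im'][180:310,70:250],None,fx=4,fy=4,interpolation=cv2.INTER_CUBIC)
cv2.imwrite('pics/tc.png',im);
E
```

```text
grip (array([ 0.5084, -0.2262,  0.0758]), [np.float64(0.0010255108530705672), np.float64(0.0010255108530705707)]) [ 0.5074 -0.2224  0.0845] [ 0.5136 -0.2214  0.0812]
c1 [0.7069 0.0578 0.003 ] [0.7063 0.0577 0.005 ]
c2 [ 0.7216 -0.3624  0.003 ] [ 0.7208 -0.3613  0.0054]
c3 [ 0.4813 -0.3692  0.003 ] [ 0.4813 -0.3682  0.0051]
c4 [0.4681 0.0509 0.003 ] [0.4681 0.0508 0.0048]
sp1 [ 0.7136 -0.1869  0.003 ] [ 0.7131 -0.1865  0.0045]
sp2 [ 0.4733 -0.1851  0.003 ] [ 0.4733 -0.1854  0.0019]
spA [ 0.6197 -0.1852  0.0042]
hingeish [ 0.5789 -0.2213  0.0335]
plateTL [ 0.7021 -0.1977  0.0069]
plateTR [ 0.6861 -0.2216  0.0658]
plateBR [ 0.5514 -0.2224  0.0489]
plateBL [ 0.5551 -0.1957  0.0055]
ring1 [ 0.6861 -0.2216  0.0658]
page [ 0.6196 -0.3129  0.0134]
cam (array([0.4811, 0.0135, 0.7912]), array([ 0.0872, -0.0104, -0.9962])) 473.0152028410363
```

View pics/tc.png

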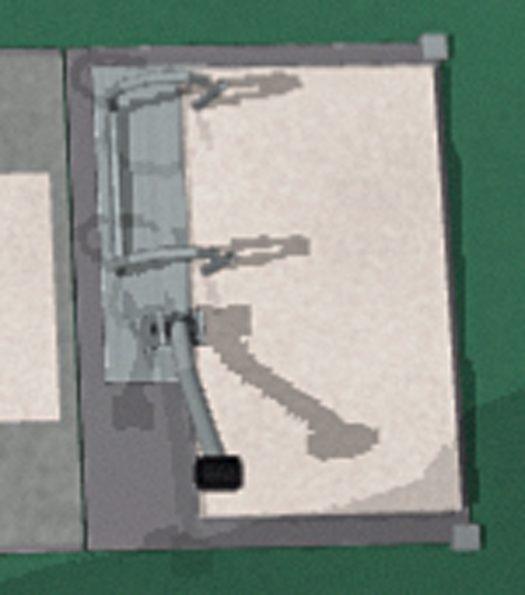

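The crop shows the grip at (472,265) and the hinge bracket at about (461,224). The triangulated grip height of 76 mm fits a lever angle of about 0.32, with the hinge near (0.577,-0.223). Next I move above the grip.

Call:
{"fn": "drive_tool", "kwargs": {"rows": [{"translation":[0,0,0],"turn":[0,0,0.7]},{"translation":[0.2,-0.3,0],"turn":[0,0,0.7]},{"translation":[0.5,-0.6,0],"turn":[0,0,0.62]},{"translation":[0.8,-1,0],"turn":[0,0,0]},{"translation":[0.8,-1,0],"turn":[0,0,0]},{"translation":[0.8,-1,0],"turn":[0,0,0]},{"translation":[0.8,-1,0],"turn":[0,0,0]},{"translation":[0.8,-1,0],"turn":[0,0,0]}], "hand": 0.2, "squeeze": 30}}

```text
clock: 1.1
position: [0.3652, -0.3948, 0.231]
orientation: [1.0, 0.015, -0.0, -0.0]
wrist_force: [0.6, -0.4, -0.5]
width: 0.0508
finger_force: 0.0
```

Call:
{"fn": "drive_tool", "kwargs": {"rows": [{"translation":[0.8,-1,0],"turn":[0,0,0]},{"translation":[0.8,-1,0],"turn":[0,0,0]},{"translation":[0.8,-1,0],"turn":[0,0,0]},{"translation":[0.8,-1,0],"turn":[0,0,0]},{"translation":[0.5,-0.5,0],"turn":[0,0,0]},{"translation":[0,0,0],"turn":[0,0,0]},{"translation":[0,0,0],"turn":[0,0,0]}]}}

```text
clock: 1.98
position: [0.4707, -0.2587, 0.231]
orientation: [1.0, 0.015, -0.001, 0.0]
wrist_force: [-1.2, 0.2, 0.1]
width: 0.0515
finger_force: 0.0
```

```bash
python3 - <<'E'
from h import *
s=snap('wrist','w1'); print(s['position'],s['orientation'])
E
```

```text
[ 0.47065256 -0.2587222   0.23100424] [ 9.99892913e-01  1.46227525e-02 -5.57803356e-04  1.62622552e-04]
```

View pics/w1.png

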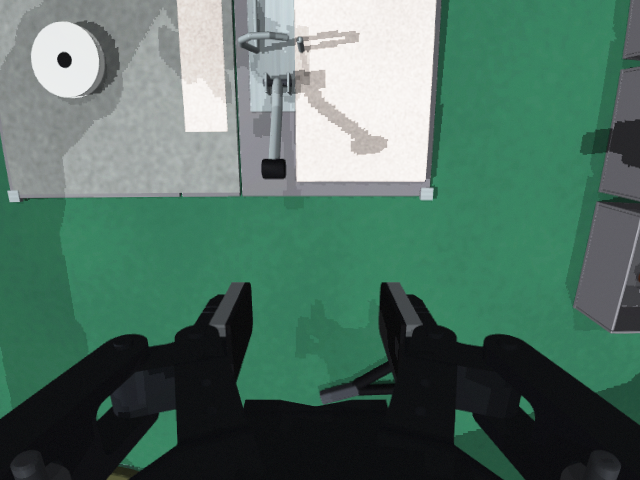

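The wrist view shows the grip at (274,169) and the hinge bracket at about (279,84).

```bash
python3 - <<'E'
from h import *
np.set_printoptions(precision=4,suppress=True)
T=load('top0');S=load('scene0');W=load('w1')
for l in ([ray(T,472,265),ray(S,211,196),ray(W,274,169)],[ray(T,472,265),ray(W,274,169)],[ray(S,211,196),ray(W,274,169)],): print(tri(l))
print('wd',pt(W,274,169),pt(W,274,162),pt(W,274,175))
def pl(D,u,v,z):
    o,c=ray(D,u,v); return o+c*(z-o[2])/c[2]
print('hinge',tri([ray(T,461,223),ray(W,279,84)]),pl(W,279,84,.03),pl(T,461,223,.03))
print('edge',pl(W,14,197,.005),pl(W,427,194,.005), pl(W,241,194,.004),pl(W,241,30,.004))
print(Ro.from_quat(W['q']).as_matrix())
E
```

```text
(array([ 0.509 , -0.226 ,  0.0761]), [np.float64(0.0014073431173362559), np.float64(0.0007873958545819592), np.float64(0.0008840774468644395)])
(array([ 0.5087, -0.2259,  0.0732]), [np.float64(0.0009003214435847926), np.float64(0.0009003214435847787)])
(array([ 0.5099, -0.226 ,  0.077 ]), [np.float64(8.290961024954713e-05), np.float64(8.290961024956728e-05)])
wd [ 0.5105 -0.2267  0.0829] [ 0.5156 -0.2265  0.0807] [ 0.5059 -0.2266  0.082 ]
hinge (array([ 0.578 , -0.2248,  0.0274]), [np.float64(1.4676949002453479e-05), np.float64(1.4676949002480755e-05)]) [ 0.5777 -0.2251  0.03  ] [ 0.5777 -0.224   0.03  ]
edge [0.4696 0.0502 0.005 ] [ 0.4831 -0.3686  0.005 ] [ 0.4775 -0.186   0.004 ] [ 0.6263 -0.1881  0.004 ]
[[ 0.9996  0.0292 -0.0011]
 [ 0.0292 -0.9996 -0.0003]
 [-0.0011  0.0003 -1.    ]]
```

Call:
{"fn": "drive_tool", "kwargs": {"rows": [{"translation":[0.66,-0.52,0.3],"turn":[0,0,0]},{"translation":[0.66,-0.52,0.8],"turn":[0,0,0]},{"translation":[0,0,1],"turn":[0,0,0]},{"translation":[0,0,0.8],"turn":[0,0,0]},{"translation":[0,0,0.4],"turn":[0,0,0]},{"translation":[0,0,0],"turn":[0,0,0]},{"translation":[0,0,0],"turn":[0,0,0]}]}}

```text
clock: 2.9
position: [0.5106, -0.2259, 0.1332]
orientation: [1.0, 0.015, 0.001, 0.0]
wrist_force: [0.3, 0.5, 0.1]
width: 0.0513
finger_force: 0.0
```

Call:
{"fn": "drive_tool", "kwargs": {"rows": [{"translation":[0,0,0.6],"turn":[0,0,0]},{"translation":[0,0,0.8],"turn":[0,0,0]},{"translation":[0,0,0.7],"turn":[0,0,0]},{"translation":[0,0,0.46],"turn":[0,0,0]},{"translation":[0,0,0],"turn":[0,0,0]},{"translation":[0,0,0],"turn":[0,0,0]}]}}

```text
clock: 3.65
position: [0.5108, -0.2256, 0.0563]
orientation: [1.0, 0.015, 0.001, 0.0]
wrist_force: [0.3, -0.3, 1.7]
width: 0.0512
finger_force: 0.0
```

Call:
{"fn": "drive_tool", "kwargs": {"rows": [{"translation":[0,0,0],"turn":[0,0,0]},{"translation":[0,0,0],"turn":[0,0,0]},{"translation":[0,0,0],"turn":[0,0,0]},{"translation":[0,0,0],"turn":[0,0,0]},{"translation":[0,0,0],"turn":[0,0,0]},{"translation":[0,0,0],"turn":[0,0,0]}], "hand": -1, "squeeze": 30}}

```text
clock: 4.4
position: [0.5101, -0.2252, 0.0556]
orientation: [1.0, 0.015, -0.0, -0.0]
wrist_force: [-2.4, 2.9, 5.0]
width: 0.0169
finger_force: 32.5
```

```bash
python3 - <<'E'
from h import *
s=snap('wrist','w2'); print(s['position'],s['width'],s['finger_force'],s['wrist_force'])
E
```

```text
[ 0.51010434 -0.22524046  0.05555378] 0.01689960741298385 32.5260990858078 [-2.44357974  2.89607406  5.01724027]
```

View pics/w2.png

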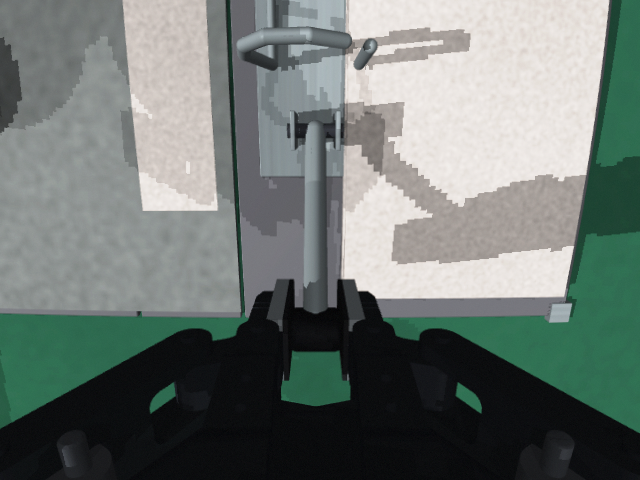

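Call:
{"fn": "drive_tool", "kwargs": {"rows": [{"translation":[0.207,0,-0.273],"turn":[0,0,0]},{"translation":[0.239,0,-0.245],"turn":[0,0,0]},{"translation":[0.268,0,-0.214],"turn":[0,0,0]},{"translation":[0.293,0,-0.18],"turn":[0,0,0]},{"translation":[0.312,0,-0.142],"turn":[0,0,0]},{"translation":[0.327,0,-0.102],"turn":[0,0,0]},{"translation":[0.338,0,-0.061],"turn":[0,0,0]},{"translation":[0.345,0,-0.018],"turn":[0,0,0]}]}}

```text
clock: 5.45
position: [0.5804, -0.2231, 0.0932]
orientation: [1.0, 0.015, -0.0, -0.0]
wrist_force: [-5.3, 1.4, -1.7]
width: 0.0171
finger_force: 29.3
```

Call:
{"fn": "drive_tool", "kwargs": {"rows": [{"translation":[0,0,0],"turn":[0,0,0]},{"translation":[0,0,0],"turn":[0,0,0]}]}}

```text
clock: 5.7
position: [0.5808, -0.2231, 0.0931]
orientation: [1.0, 0.015, 0.001, 0.0]
wrist_force: [-3.8, 2.6, 0.5]
width: 0.0175
finger_force: 29.3
```

```bash
python3 - <<'E'
from h import *
s=snap('scene','s2'); s=snap('top','t2');print(s['position'],s['width'],s['finger_force'],s['wrist_force'])
S=load('s2')
im2=cv2.resize(S['im'][130:310,70:270],None,fx=3,fy=3,interpolation=cv2.INTER_CUBIC)
cv2.imwrite('pics/s2c.png',im2)
E
```

```text
[ 0.58079298 -0.22310408  0.09312814] 0.016993585524417074 29.305918514728546 [-3.82056706  2.31135978  0.90550012]
```

View pics/s2c.png

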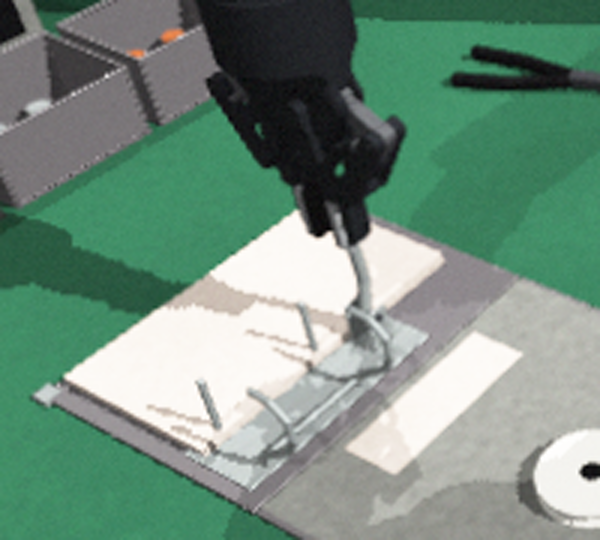

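The crop shows the lever upright in the fingers and the rings wide open. I push a little further to make sure it has reached its end stop.

Call:
{"fn": "drive_tool", "kwargs": {"rows": [{"translation":[0.1,0,0],"turn":[0,0,0]},{"translation":[0.1,0,0],"turn":[0,0,0]},{"translation":[0,0,0],"turn":[0,0,0]}]}}

```text
clock: 6.18
position: [0.5811, -0.2231, 0.0929]
orientation: [1.0, 0.015, -0.005, -0.0]
wrist_force: [-19.2, 3.2, 14.0]
width: 0.0169
finger_force: 30.6
```

Call:
{"fn": "drive_tool", "kwargs": {"rows": [{"translation":[-0.2,0,0],"turn":[0,0,0]},{"translation":[-0.343,0,0.04],"turn":[0,0,0]},{"translation":[-0.336,0,0.082],"turn":[0,0,0]},{"translation":[-0.323,0,0.123],"turn":[0,0,0]},{"translation":[-0.305,0,0.163],"turn":[0,0,0]},{"translation":[-0.283,0,0.2],"turn":[0,0,0]},{"translation":[-0.255,0,0.233],"turn":[0,0,0]},{"translation":[-0.224,0,0.263],"turn":[0,0,0]}]}}

```text
clock: 7.18
position: [0.5194, -0.225, 0.061]
orientation: [1.0, 0.015, 0.002, 0.0]
wrist_force: [-1.5, 3.8, 8.4]
width: 0.0173
finger_force: 34.5
```

Call:
{"fn": "drive_tool", "kwargs": {"rows": [{"translation":[-0.19,0,0.289],"turn":[0,0,0]},{"translation":[-0.152,0,0.31],"turn":[0,0,0]},{"translation":[-0.112,0,0.327],"turn":[0,0,0]},{"translation":[0,0,0],"turn":[0,0,0]},{"translation":[0,0,0],"turn":[0,0,0]}]}}

```text
clock: 7.8
position: [0.5047, -0.2254, 0.0319]
orientation: [1.0, 0.015, 0.0, -0.0]
wrist_force: [-0.1, 2.9, -0.7]
width: 0.0174
finger_force: 33.3
```

Next I press down until the force shows the lower stop.

Call:
{"fn": "drive_tool", "kwargs": {"rows": [{"translation":[0.02,0,0.12],"turn":[0,0,0]},{"translation":[0.02,0,0.1],"turn":[0,0,0]},{"translation":[0,0,0],"turn":[0,0,0]},{"translation":[0,0,0],"turn":[0,0,0]}]}}

```text
clock: 8.3
position: [0.5045, -0.2255, 0.0276]
orientation: [1.0, 0.015, -0.001, 0.0]
wrist_force: [-11.2, 5.6, 31.6]
width: 0.0173
finger_force: 36.5
```

The lower stop is reached: 32 N upwards, against the 3 N that moves the lever. I open the fingers and retreat upward.

Call:
{"fn": "drive_tool", "kwargs": {"rows": [{"translation":[0,0,0],"turn":[0,0,0]},{"translation":[0,0,0],"turn":[0,0,0]},{"translation":[0,0,0],"turn":[0,0,0]},{"translation":[0,0,0],"turn":[0,0,0]}], "hand": 0.2}}

```text
clock: 8.8
position: [0.5056, -0.2256, 0.0248]
orientation: [1.0, 0.015, -0.0, -0.0]
wrist_force: [1.1, 0.3, 0.0]
width: 0.0507
finger_force: 0.0
```

Call:
{"fn": "drive_tool", "kwargs": {"rows": [{"translation":[0,0,-0.3],"turn":[0,0,0]},{"translation":[0,0,-0.6],"turn":[0,0,0]},{"translation":[0,0,-0.9],"turn":[0,0,0]},{"translation":[0,0,-1],"turn":[0,0,0]},{"translation":[-0.3,0,-1],"turn":[0,0,0]},{"translation":[-0.6,0,-0.6],"turn":[0,0,0]},{"translation":[0,0,0],"turn":[0,0,0]},{"translation":[0,0,0],"turn":[0,0,0]}]}}

```text
clock: 9.8
position: [0.4789, -0.2263, 0.1569]
orientation: [1.0, 0.015, 0.0, -0.0]
wrist_force: [-0.2, 0.1, -0.4]
width: 0.0512
finger_force: 0.0
```

```bash
python3 - <<'E'
from h import *
s=snap('wrist','w3'); s=snap('scene','s3'); print(s['position'],s['width'],s['wrist_force'])
S=load('s3')['im'];W=load('w3')['im']
a=cv2.resize(S[150:310,70:250],(600,533),interpolation=cv2.INTER_CUBIC)
cv2.imwrite('pics/s3c.png',a)
E
```

```text
[ 0.47888194 -0.22611508  0.15656949] 0.05109738702477455 [-0.31624085  0.71718132 -0.96470002]
```

View pics/s3c.png

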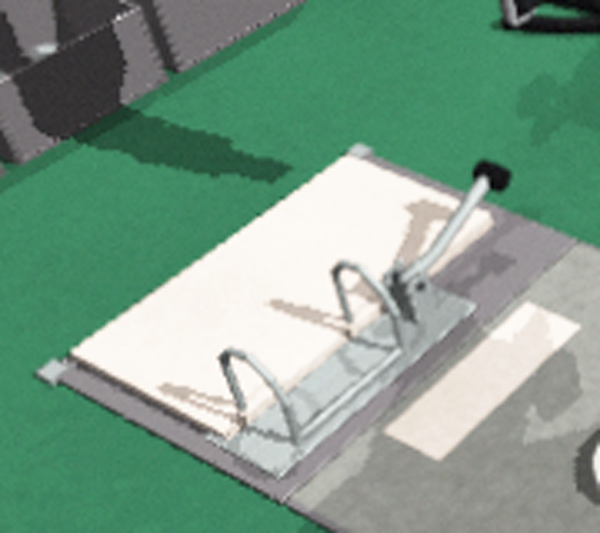

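View pics/w3.png

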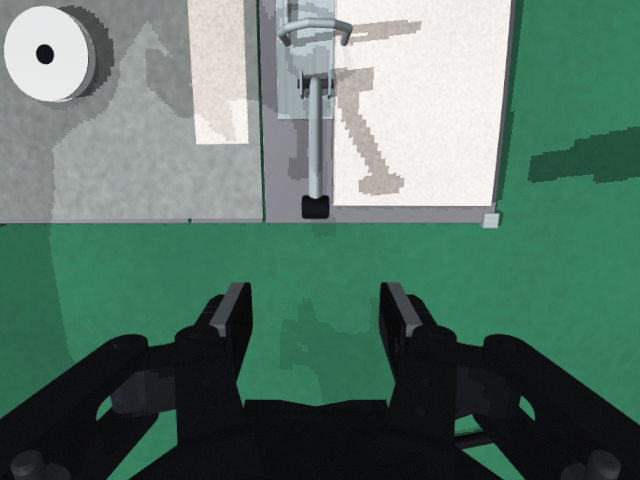

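The rings are shut and the lever is down, with the grip at (217,203) in the scene view and (316,207) in the wrist view. I check its height and hand in if it is right.

```bash
python3 - <<'E'
from h import *
x,e=tri([ray(load('s3'),217.5,203),ray(load('w3'),316,207)]); print(x,e)
if x[2]<.057: print(r.hand_in(), r.observe()['clock'])
E
```

```text
[ 0.49837796 -0.22608919  0.05217293] [np.float64(0.0008221624787492041), np.float64(0.0008221624787494075)]
the job is handed in; nothing more can be done
the job is handed in; nothing more can be done
```

The grey file's lever was lifted to its upper stop, where the rings opened wide, then pressed to its lower stop, where they closed (grip measured at 52 mm, as given); the plywood board's lever was not touched, and the job was handed in at about 10 s.

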